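# Hold a turned stone plug down on the sprung stem gauge

### The arm

A 6-joint arm with a two-finger parallel gripper is mounted at the origin on a cart in front of the work surface, level with it; the furniture and walls round the work are solid. World frame = base frame: x ahead of the robot, y to its left, z up, the work surface at z = 0. Lengths are in m, angles in rad, forces in N, time in s.
With the tool pointing down it reaches from about 0.325 to 0.9 m from the base axis. Payload 3.5 kg.
Tool frame: the origin (TCP) lies where the fingers leave the gripper's body, on its centre line; the fingertips stand 73 mm ahead of it and the grasp point (between the pads) lies 54 mm ahead of it; z points along the fingers, y is the direction in which the jaws open and shut (so a half turn about z gives the same grasp; the last joint's range is limited). The gripper opens to 85 mm and grips with 20 to 120 N. Pads are 22 mm wide; open, the fingers measure 114 mm over their backs; the gripper's body (76 mm by 85 mm) begins 54 mm behind the grasp point. The pads swing forward as they close: fully open they stand 13 mm farther back than shut.
Start: joints at [-1.419, 0.276, -0.026, 1.268, 0, 1.467], TCP at [0.158, -0.605, 0.304] pointing down, gripper open.
Joint ranges: [-3.12, 3.12], [-0.85, 1.88], [-1.08, 1.24], [-1.95, 2.15], [-1.57, 1.53], [-3.14, 3.14]. Speed limits (rad/s): [2.57, 2.57, 3.14, 3.14, 3.14, 3.14].

### API

Orientations are given as a unit quaternion [w, x, y, z].
In Python, from workcell import * gives the robot as it stands.
- The arm moves only by the shell command python3 -m creep 'ROWS'. ROWS is a JSON object of lists of equal length, an entry for each row: "offset": the shift along the tool's x, y, z in m, a list of three; "turn": the turn about the tool's z in rad; "gripper": the finger opening in m, from 0 to 0.0854. A call has 1 to 10 rows; each row is the pose to reach, as a shift and turn from the pose measured when the call began, along the tool's axes at that moment; what a row does not reach only later rows make up. A row lasts 1/10 s, in which the tool goes at most 50 mm and 8.59 degrees, less where a joint would pass 70% of its speed; a pose out of reach is approached as far as the arm can. A call with a gripper value outside its range is refused whole. The fingers move at their own pace and stop on an object; the grip force is fixed at half the most. Time passes only in rows, so rows that repeat a pose let the fingers close. It gives the time, the measured TCP pose, the force and the opening at its end, in the units of the state.
- state(): the state, without advancing time (a new reading comes with each control period).
- read_camera(name): name is "scene" or "top" or "wrist"; returns (picture, depth): 384x512x3 uint8, blue, green, red; 384x512 float32, m along the optical axis (not along the pixel's ray), 0 where there is no reading.
- calibration(name): a dict with "fov_y" (degrees; the focal length in pixels is half the picture's height over the tangent of half this angle, whatever the lens; pixels are square), "cx", "cy" (the principal point, pixels), "origin" and "rotation" of the camera in the world; the wrist camera has in their place "tool_from_camera" (4x4, takes a point from camera to tool coordinates, whose origin is the TCP and whose axes are the flange's). Camera axes: x right, y up, looking along -z (the intrinsics and any distortion apply to the point x, -y, -z); pixel columns grow to the right and rows downward; lengths in m; the calibration is good to about 2 mm. A picture is of the moment at which its call begins: read the wrist's pose just before it. calibration takes no time and is no camera call.
- close_job(): hands the job in, once; it reports no verdict.
Trained networks look in the newest picture that a camera, given by its name, has taken for a name from the list of things; names that differ only in an ending like _2 or _b are one class to them, and where a whole thing is asked for, a point or a joint stands for the part that bears it (a point fixed in the world has none). Each returns a list of dicts, best first, with "score" (0 to 1); they miss things now and then, are a little off and sometimes report something else, mostly with a low value. They report only what shows in the picture. A call takes as long as a camera call. They do not tell look-alikes from the thing itself.
- find_in(camera, target): "point" ([column, row] in pixels, amid what is visible of it).
- cut_out(camera, target): "region" (384x512 bool, what is visible of it) and "point" ([column, row] in pixels, amid what is visible of it).
- place_of(camera, target): "point" ([column, row] in pixels: a listed point, or the origin of a listed thing).
The state is a dict: "clock": time; "joints": joint angles; "joint_velocities": joint speeds; "tau": joint torques, N m; "position": TCP position; "eef_rot": TCP orientation; "wrist_force": force on the tool from outside, world axes, zero at the start; "moment": the same for the moment, N m; "finger_gap": opening from 0.0 (shut) to 1.0 (fully open).
Only numpy, scipy, OpenCV 4.12 (cv2) and the standard library are available. Lean on these libraries where they do the work, as an engineer would, in place of code of your own. Each camera call takes 0.05 s, during which the arm holds its last target.

### The job

Check the stem length of the white turned stone plug on the bench gauge: lift the dust cap off the gauge and stand it upright on clear table, then lower the plug stem-first into the gauge's ring and press it down against the sprung stylus, firmly but without ramming it, until its flange sits flat on the ring. Finish while still holding the plug pressed down there, so that the dial can be read, and leave the stone cap, the wooden chuck, the calliper and the chuck key where they lie.

Things in the scene. Friction and masses are not known exactly. Their poses are not given: they have to be found in the camera images.
- gauge: bench gauge, fixed to the table: green casting 20 mm high with an upright steel ring and a round white dial. Origin: on the table under the ring's axis; +x points away from the dial, z up. The casting reaches 47 mm to +x, 120 mm to -x, 44 mm to each side. The dial (64 mm across, top at 72 mm) stands 85 mm to -x of the ring; its needle stands in the green band when a plug is fully home
- anvil_rim (a point): centre of the top rim of the gauge's steel ring, 64 mm above the table. The ring is an upright tube, 56 mm outside and 43 mm inside diameter, free-standing above 30 mm from the table, so that fingers can pass down beside it. z up. The plug's flange must come to sit on this rim
- anvil: the gauge's steel ring itself, fixed to the gauge; origin on the ring's axis 26 mm above the table (38 mm below the rim)
- stylus (a joint): how far the sprung stylus inside the ring is pressed down, m. 0: free, its flat brass head (27 mm across) 10 mm below the rim; 0.018 when the plug's 28 mm stem is fully in and its flange sits on the rim; it could go to 0.023. Spring: about 6 N at 0, 11.4 N at 0.018; let go, it pushes the plug back up 18 mm
- dust_cap: loose aluminium dust cap, 68 mm across, 20 mm high with a black knob on top, about 0.09 kg. Origin: centre of its underside; z up. At the start it sits over the ring of the gauge, its underside 48 mm above the table; its skirt (inside 62 mm) reaches 16 mm down over the ring
- cap_knob (a point): grip point on the axis of the dust cap's black knob: 42 mm above the cap's underside. The knob is round, 24 mm across, and stands from 20 to 57 mm above the cap's underside. z up
- end_plug: loose white turned stone plug, about 0.19 kg, standing stem down: stem 40 mm across and 28 mm long (its foot chamfered to 33 mm), then a round flange 62 mm across from 28 to 42 mm above its foot, with a slightly domed top at 46 mm. Origin: centre of its foot; z up
- plug_center (a point): centre of the stone plug, on its axis 23 mm above its foot; the flange begins 5 mm above this point (grasp 10 to 14 mm above it, across the 62 mm flange). With the flange seated this point is 5 mm below the rim, 59 mm above the table. z up
- stone_cap: bystander: white round stone cap like a ball with a flat foot and no stem, 69 mm across, 59 mm high; origin at the centre of its foot. Leave it alone
- wooden_chuck: bystander: waisted wooden chuck, 68 mm across, 60 mm high, with a small brass-coloured stub on top; origin at the centre of its foot. Leave it alone
- calliper: bystander: steel vernier calliper 220 x 71 x 10 mm lying flat near the front edge, its length along its y; origin at its centre on the table. Leave it alone
- chuck_key: bystander: dark steel T-handled chuck key 120 x 112 x 18 mm lying flat at the right; origin at its centre on the table. Leave it alone
Not all that is in view belongs to the job. What is shaped like the dust_cap but green or purple is not meant.

How it is judged:
By the outcome, as a careful person would: the job done as asked, in the order asked, and still so for the second after the job is handed in, while the arm keeps its last pose, push and grip.
It also fails if it takes over 58 s, if anything falls off the work surface, if the arm or the gripper's body presses on something with over 40 N, if the wrist force passes 120 N, or if a joint passes its speed limit or range.

## Working session

There is one attempt and no reset: what is moved stays moved. The work goes in short steps, Python scripts to look and compute and a shell command to move; the robot and the scene stay as the last step left them, time stands still between calls to the robot, and variables do not carry over. Pictures are saved under pics/ and viewed, and the job is handed in when it is done.

```bash
ls; mkdir -p pics; python3 - <<'E'
from workcell import *
import cv2
s=state();print(s['clock'],s['position'],s['eef_rot'],s['finger_gap'])
for n in ("scene","top","wrist"):
    im,d=read_camera(n); cv2.imwrite(f"pics/a_{n}.png",im)
    c=calibration(n); print(n,c)
print(state()['clock'])
E
```

```text
pics
0.0 [ 0.15741989 -0.60422851  0.30274887] [-1.10953881e-03  9.91896709e-01  1.27042070e-01 -3.19804508e-05] 0.999620552495109
scene {'fov_y': 49.70999482034628, 'cx': 259.99122258690954, 'cy': 185.8508497744661, 'origin': array([0.06079802, 0.75325103, 0.74681774]), 'rotation': array([-0.22445425, -0.10630621,  0.44303547,  0.86141677])}
top {'fov_y': 42.594913651378235, 'cx': 258.1729323036218, 'cy': 198.2643661139652, 'origin': array([ 0.35676029, -0.06124405,  1.30741829]), 'rotation': array([-0.70274502, -0.03740311,  0.04733016,  0.70887961])}
wrist {'fov_y': 58.457740164363926, 'cx': 254.98339591750616, 'cy': 190.44798886509932, 'tool_from_camera': array([[-9.76952087e-04,  9.45908472e-01,  3.24432133e-01,
         8.37528195e-02],
       [ 9.99998964e-01,  1.26721012e-03, -6.83390107e-04,
        -4.86130148e-04],
       [-1.05754817e-03,  3.24431129e-01, -9.45908729e-01,
        -7.06162882e-02],
       [ 0.00000000e+00,  0.00000000e+00,  0.00000000e+00,
         1.00000000e+00]])}
0.15
```

View pics/a_scene.png

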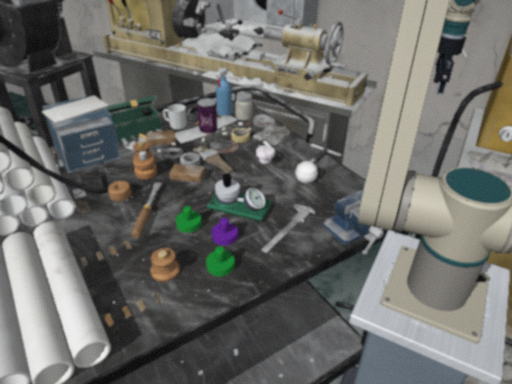

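View pics/a_top.png

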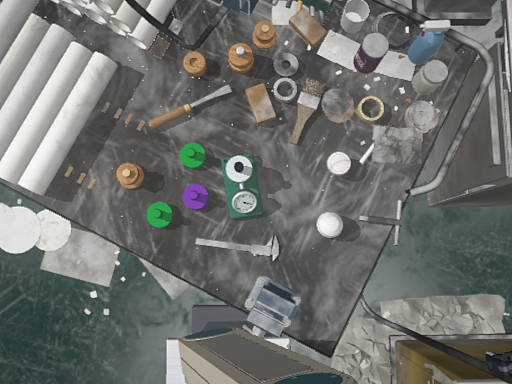

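View pics/a_wrist.png

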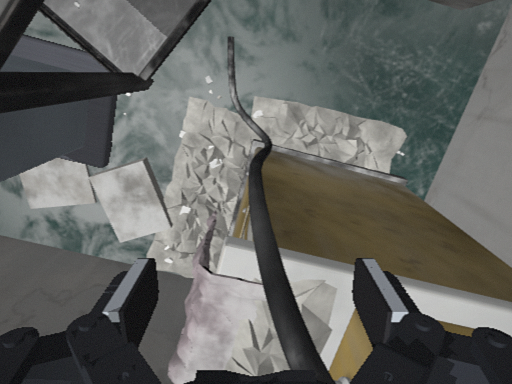

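The top view shows the capped gauge at about (238,168) with its dial at (244,202). Two white things stand at (338,163) and (330,225). I'll zoom in and localise them.

```bash
cat > h.py <<'E'
from workcell import *
import numpy as np, cv2
from scipy.spatial.transform import Rotation as R
def rot(q): return R.from_quat([q[1],q[2],q[3],q[0]]).as_matrix()
def cam(n,s=None):
    c=calibration(n)
    f=192/np.tan(np.radians(c['fov_y']/2))
    if n=='wrist':
        T=np.array(c['tool_from_camera']);Rt=rot(s['eef_rot'])
        return f,c['cx'],c['cy'],Rt@T[:3,3]+s['position'],Rt@T[:3,:3]
    return f,c['cx'],c['cy'],np.array(c['origin']),rot(c['rotation'])
def ray(n,p,s=None):
    f,cx,cy,o,M=cam(n,s)
    d=M@np.array([(p[0]-cx)/f,-(p[1]-cy)/f,-1]); return o,d
def onz(n,p,z,s=None):
    o,d=ray(n,p,s); return o+d*(z-o[2])/d[2]
def deproj(n,depth,s=None):
    f,cx,cy,o,M=cam(n,s)
    v,u=np.mgrid[0:384,0:512]
    P=np.stack([(u-cx)/f*depth,-(v-cy)/f*depth,-depth],-1)
    return P@M.T+o
def proj(n,X,s=None):
    f,cx,cy,o,M=cam(n,s)
    q=M.T@(np.asarray(X)-o); return cx-f*q[0]/q[2], cy+f*q[1]/q[2]
def tri(a,b):
    (o1,d1),(o2,d2)=a,b
    A=np.stack([d1,-d2],1);t=np.linalg.lstsq(A,o2-o1,rcond=None)[0]
    p,q=o1+t[0]*d1,o2+t[1]*d2
    return (p+q)/2,np.linalg.norm(p-q)
E
python3 - <<'E'
from h import *
im,d=read_camera("top");sc,ds=read_camera("scene")
a=cv2.resize(im[130:250,180:420],None,fx=3,fy=3,interpolation=cv2.INTER_CUBIC);cv2.imwrite("pics/b_top.png",a)
b=cv2.resize(sc[120:250,190:340],None,fx=4,fy=4,interpolation=cv2.INTER_CUBIC);cv2.imwrite("pics/b_sc.png",b)
for t in ("end_plug","plug_center","dust_cap","cap_knob","stone_cap","anvil_rim","gauge"):
    for n in ("top","scene"):
        print(t,n,[(np.round(r['point'],1).tolist(),round(r['score'],2)) for r in place_of(n,t)][:5])
P=deproj("top",d)
for c,r in ((338,163),(330,225),(239,165),(244,202)): print(c,r,np.round(np.array(P[r,c]),3))
print(state()['clock'])
E
```

```text
end_plug top [([336.5, 166.9], 0.77)]
end_plug scene [([264.9, 156.9], 0.8), ([225.9, 186.1], 0.2)]
plug_center top [([338.0, 164.1], 0.88), ([238.5, 168.4], 0.3)]
plug_center scene [([265.4, 156.0], 0.83)]
dust_cap top [([195.9, 202.2], 0.92), ([190.5, 155.8], 0.81), ([160.5, 214.4], 0.81), ([236.3, 169.9], 0.76)]
dust_cap scene [([218.5, 265.9], 0.95), ([224.3, 235.0], 0.73), ([226.8, 192.0], 0.71), ([191.3, 227.0], 0.64)]
cap_knob top [([154.0, 212.7], 0.89), ([238.2, 166.3], 0.88), ([191.5, 152.9], 0.86), ([196.6, 196.0], 0.68), ([129.3, 175.7], 0.47)]
cap_knob scene [([224.6, 221.4], 0.77), ([218.4, 250.3], 0.73), ([230.6, 177.9], 0.72), ([188.1, 213.5], 0.7)]
stone_cap top [([328.8, 224.6], 0.94)]
stone_cap scene [([302.9, 176.9], 0.61)]
anvil_rim top [([237.3, 168.3], 0.94), ([380.5, 219.3], 0.3)]
anvil_rim scene [([226.0, 185.5], 0.64)]
gauge top [([242.0, 176.0], 0.83)]
gauge scene [([228.3, 208.8], 0.74)]
338 163 [ 0.6   -0.289  0.044]
330 225 [ 0.437 -0.262  0.058]
239 165 [ 0.584 -0.032  0.109]
244 202 [ 0.498 -0.043  0.053]
0.95
```

View pics/b_top.png

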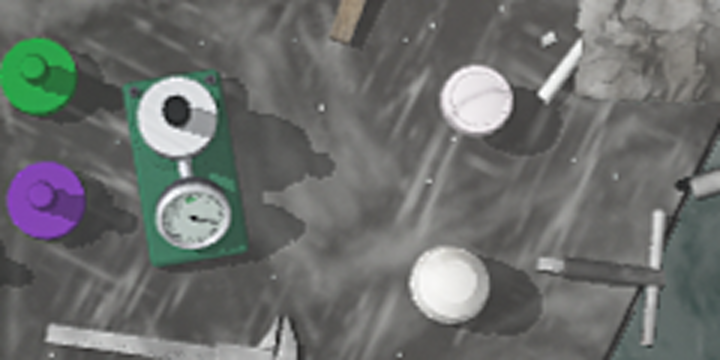

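View pics/b_sc.png

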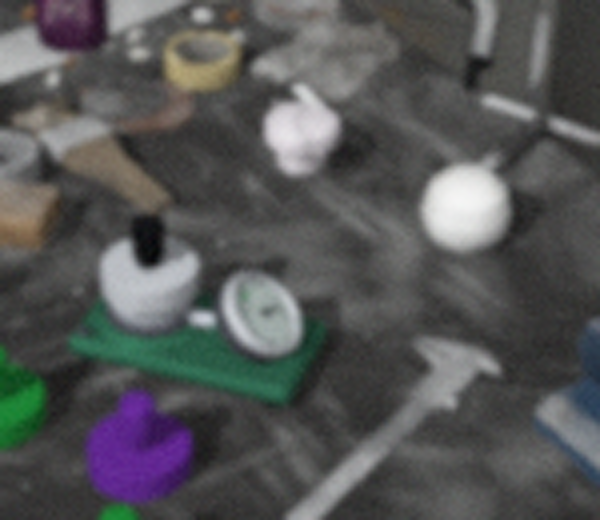

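The zoom shows the plug (flange over a narrower stem) at top (338,163), and the ball-shaped stone cap at (330,225). The aluminium cap with the black knob is on the gauge at (239,166). Next I'll measure from both views.

```bash
python3 - <<'E'
from h import *
im,d=read_camera("top");sc,ds=read_camera("scene")
P=deproj("top",d);S=deproj("scene",ds)
print("plug tri",tri(ray("top",(338,164.1)),ray("scene",(265.4,156))))
print("knob tri",tri(ray("top",(238.5,166.3)),ray("scene",(227.5,180))))
# cut outs: top
for t,c in (("end_plug",(338,163)),("dust_cap",(238,168))):
  for n,D in (("top",P),("scene",S)):
    for r in cut_out(n,t):
        m=r['region']; Q=D[m]; Q=Q[np.isfinite(Q).all(1)]
        hi=Q[(Q[:,2]>np.percentile(Q[:,2],20))&(Q[:,2]<0.16)]
        (x,y),rr=cv2.minEnclosingCircle(np.argwhere(m)[:,::-1].astype(np.float32))
        print(t,n,round(r['score'],2),np.round(r['point'],1),"circ",round(x,1),round(y,1),round(rr,1),np.round(np.percentile(Q,[2,50,98],axis=0),3).tolist())
# gauge axis from dial & ring : dial blob pixels & knob
print(onz("top",(338,163),0.04),onz("top",(239,165.5),0.1))
# dial extents: white region depth
g=im.astype(int); 
hsv=cv2.cvtColor(im,cv2.COLOR_BGR2HSV)
m=((hsv[...,0]>65)&(hsv[...,0]<95)&(hsv[...,1]>90)).astype(np.uint8); m[:150]=0;m[225:]=0;m[:,:218]=0;m[:,270:]=0
pts=np.argwhere(m)[:,::-1]
rect=cv2.minAreaRect(pts.astype(np.float32)); print(rect); 
b=[onz("top",q,0.02)[:2] for q in cv2.boxPoints(rect)]; print(np.round(b,4).tolist())
print(state()['clock'])
E
```

```text
plug tri (array([ 0.60148946, -0.29336624,  0.02051421]), np.float64(0.00024348122111414173))
knob tri (array([ 0.5834083 , -0.03111301,  0.0885653 ]), np.float64(0.0029940774967635213))
end_plug top 0.77 [338.  163.4] circ 338.4 163.4 11.5 [[0.573, -0.317, 0.035], [0.599, -0.289, 0.044], [0.626, -0.263, 0.05]]
end_plug top 0.28 [390.7 219.6] circ 384.5 221.2 26.0 [[0.394, -0.702, -0.789], [0.452, -0.436, 0.014], [0.502, -0.351, 0.021]]
end_plug scene 0.66 [264.4 151.2] circ 265.3 153.9 9.2 [[0.574, -0.314, 0.007], [0.597, -0.279, 0.043], [0.623, -0.262, 0.05]]
end_plug scene 0.32 [242.5 204.7] circ 238.5 204.0 31.6 [[0.467, -0.081, 0.003], [0.52, -0.017, 0.023], [0.621, 0.014, 0.066]]
dust_cap top 0.92 [160.2 213.2] circ 160.0 213.5 13.5 [[0.441, 0.146, 0.005], [0.471, 0.174, 0.021], [0.501, 0.208, 0.06]]
dust_cap top 0.73 [193.3 198. ] circ 194.9 197.1 13.0 [[0.486, 0.057, 0.013], [0.515, 0.084, 0.021], [0.546, 0.116, 0.059]]
dust_cap top 0.68 [192.5 154.4] circ 192.0 155.7 13.3 [[0.597, 0.063, 0.004], [0.626, 0.092, 0.02], [0.659, 0.127, 0.059]]
dust_cap top 0.59 [238.  168.4] circ 238.7 169.1 13.9 [[0.551, -0.062, 0.033], [0.579, -0.031, 0.068], [0.614, -0.001, 0.106]]
dust_cap scene 0.93 [185.8 221.4] circ 188.0 218.7 13.0 [[0.6, 0.067, 0.005], [0.624, 0.102, 0.021], [0.66, 0.126, 0.057]]
dust_cap scene 0.65 [223.  229.9] circ 224.1 231.5 13.9 [[0.489, 0.058, 0.003], [0.514, 0.095, 0.021], [0.55, 0.12, 0.058]]
dust_cap scene 0.58 [227.1 188.3] circ 226.2 186.5 12.7 [[0.553, -0.061, 0.05], [0.579, -0.021, 0.069], [0.614, 0.002, 0.106]]
dust_cap scene 0.57 [217.7 262.7] circ 219.0 261.1 15.2 [[0.442, 0.151, 0.002], [0.467, 0.188, 0.021], [0.504, 0.212, 0.058]]
[ 0.60082286 -0.28989048  0.04      ] [ 0.58465035 -0.03199281  0.1       ]
((241.0946044921875, 185.5675811767578), (61.649620056152344, 31.893402099609375), 80.53767395019531)
[[0.6209, 0.0195], [0.6345, -0.0642], [0.4719, -0.0895], [0.4588, -0.007]]
1.25
```

```bash
cat >> h.py <<'E'
def plan(target,s=None):
    s=s or state(); M=rot(s['eef_rot']); x=M[:,0]
    print('clk',round(s['clock'],2),'pos',np.round(s['position'],4),'yaw',round(np.degrees(np.arctan2(x[1],x[0])),2),'zaxis',np.round(M[:,2],4),'gap',round(s['finger_gap'],3),'F',np.round(s['wrist_force'],1))
    print('tool offset',np.round(M.T@(np.array(target)-s['position']),4))
E
python3 - <<'E'
from h import *
im,d=read_camera("top");sc,ds=read_camera("scene")
Q=np.concatenate([deproj("top",d)[d>0],deproj("scene",ds)[ds>0]])
for x0 in np.arange(0.1,0.8,0.1):
    row=[]
    for y0 in np.arange(-0.8,0.3,0.1):
        m=(Q[:,0]>=x0)&(Q[:,0]<x0+.1)&(Q[:,1]>=y0)&(Q[:,1]<y0+.1)
        row.append(round(float(np.percentile(Q[m,2],99)),2) if m.sum()>3 else None)
    print(round(x0,1),row)
plan([0.583,-0.031,0.24])
plan([0.62,-0.031,0.30])
E
```

```text
0.1 [-0.74, 0.44, 0.51, -0.77, 0.0, 0.01, 0.09, 0.62, 0.54, 0.0, -0.77]
0.2 [-0.78, -0.78, -0.77, -0.76, 0.01, 0.01, 0.77, 0.71, 0.54, -0.0, -0.77]
0.3 [-0.78, -0.78, -0.78, 0.02, 0.01, 0.01, 0.01, 0.01, 0.01, 0.01, 0.0]
0.4 [0.02, -0.78, -0.78, 0.02, 0.02, 0.06, 0.01, 0.05, 0.02, 0.06, 0.02]
0.5 [0.17, None, 0.07, 0.05, 0.05, 0.05, 0.01, 0.11, 0.06, 0.02, 0.06]
0.6 [0.13, 0.07, 0.07, 0.03, 0.05, 0.05, 0.01, 0.07, 0.06, 0.05, 0.05]
0.7 [0.02, 0.07, 0.06, 0.03, 0.03, 0.02, 0.03, 0.03, 0.02, 0.03, 0.02]
clk 1.35 pos [ 0.1575 -0.6048  0.3039] yaw 14.6 zaxis [-0. -0. -1.] gap 0.997 F [ 0.3  0.2 -0.1]
tool offset [ 0.5564 -0.4481  0.0639]
clk 1.35 pos [ 0.1575 -0.6048  0.3039] yaw 14.6 zaxis [-0. -0. -1.] gap 0.997 F [ 0.3  0.2 -0.1]
tool offset [ 0.5922 -0.4387  0.0039]
```

```bash
python3 -m creep '{"offset":[[0.02,-0.015,0],[0.05,-0.04,0],[0.085,-0.067,0],[0.12,-0.095,0],[0.155,-0.123,0],[0.19,-0.15,0],[0.225,-0.18,0],[0.26,-0.205,0],[0.295,-0.235,0],[0.33,-0.26,0]],"turn":[0,0,0,0,0,0,0,0,0,0],"gripper":[0.0854,0.0854,0.0854,0.0854,0.0854,0.0854,0.0854,0.0854,0.0854,0.0854]}'
python3 - <<'E'
from h import *
plan([0.583,-0.031,0.28]);print(np.round(state()['joints'],3))
E
```

```text
clock: 2.35
position: [0.412, -0.2682, 0.3042]
eef_rot: [0.0, 0.992, 0.127, 0.0]
wrist_force: [0.2, -0.4, 0.3]
finger_gap: 0.997
clk 2.35 pos [ 0.412  -0.2682  0.3042] yaw 14.6 zaxis [ 4.e-04 -2.e-04 -1.e+00] gap 0.997 F [ 0.2 -0.4  0.3]
tool offset [ 0.2253 -0.1864  0.0242]
[-0.709  0.039 -0.307  1.225  0.     2.178]
```

```bash
python3 -m creep '{"offset":[[0.03,-0.025,0],[0.065,-0.053,0],[0.1,-0.083,0],[0.135,-0.112,0],[0.17,-0.14,0],[0.2,-0.165,0.01],[0.225,-0.186,0.01],[0.225,-0.186,0.01],[0.225,-0.186,0.01]],"turn":[0,0,0,0,0,0,0,0,0],"gripper":[0.0854,0.0854,0.0854,0.0854,0.0854,0.0854,0.0854,0.0854,0.0854]}'
python3 - <<'E'
from h import *
plan([0.583,-0.031,0.147]);s=state();print(np.round(s['joints'],3))
im,d=read_camera("wrist");cv2.imwrite("pics/c_w.png",im)
for t in("cap_knob","dust_cap"): print(t,[(np.round(r['point'],1).tolist(),round(r['score'],2)) for r in place_of("wrist",t)])
P=deproj("wrist",d,s)
dark=(im.max(2)<60)&(P[...,2]>0.08)&(P[...,2]<0.12)
dark&=(np.hypot(P[...,0]-.583,P[...,1]+.031)<.03)
q=P[dark];print(dark.sum(),np.percentile(q,[3,50,97],axis=0))
top=dark&(P[...,2]>0.102);v=np.argwhere(top)[:,::-1].astype(np.float32)
if len(v):
    c=cv2.minEnclosingCircle(v);print(c,onz("wrist",c[0],0.105,s),P[top].mean(0))
E
```

```text
clock: 3.25
position: [0.5829, -0.031, 0.294]
eef_rot: [0.0, 0.992, 0.128, -0.0]
wrist_force: [-0.4, -0.6, 1.0]
finger_gap: 1.004
clk 3.25 pos [ 0.5829 -0.031   0.294 ] yaw 14.69 zaxis [-2.e-04 -7.e-04 -1.e+00] gap 1.004 F [-0.4 -0.6  1. ]
tool offset [ 2.00e-04 -1.00e-04  1.47e-01]
[-1.640e-01  2.090e-01 -1.340e-01  1.228e+00 -1.000e-03  2.722e+00]
cap_knob [([256.1, 177.9], 0.97), ([127.3, 196.1], 0.95), ([31.0, 218.1], 0.93), ([138.2, 79.0], 0.92)]
dust_cap [([50.6, 204.4], 0.83), ([153.0, 81.1], 0.8), ([253.4, 164.1], 0.73), ([139.6, 179.2], 0.55)]
741 [[ 0.57523743 -0.04111537  0.08467254]
 [ 0.58699849 -0.03107069  0.10431563]
 [ 0.59483325 -0.02163946  0.10604281]]
((256.3648681640625, 181.3648681640625), 14.111478805541992) [ 0.58527769 -0.03131703  0.105     ] [ 0.58445749 -0.03142774  0.10458541]
```

View pics/c_w.png

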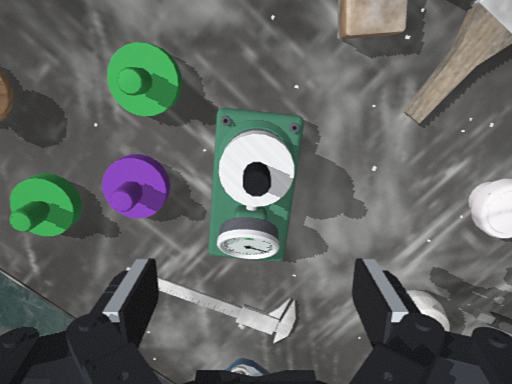

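The knob's top is at (256,181) and triangulates to about (0.5845, -0.031, 0.105), with the jaws straddling it and nothing beside it. I'll descend.

```bash
python3 -m creep '{"offset":[[0.0015,0.0005,0.03],[0.0015,0.0005,0.065],[0.0015,0.0005,0.095],[0.0015,0.0005,0.12],[0.0015,0.0005,0.138],[0.0015,0.0005,0.146],[0.0015,0.0005,0.146],[0.0015,0.0005,0.146]],"turn":[0,0,0,0,0,0,0,0],"gripper":[0.0854,0.0854,0.0854,0.07,0.06,0.055,0.055,0.055]}'
python3 - <<'E'
from h import *
plan([0.5845,-0.031,0.147]);s=state()
im,d=read_camera("wrist");cv2.imwrite("pics/d_w.png",im)
E
```

```text
clock: 4.2
position: [0.5844, -0.0332, 0.1494]
eef_rot: [0.001, 0.992, 0.126, 0.001]
wrist_force: [0.1, 0.2, 0.9]
finger_gap: 0.645
clk 4.2 pos [ 0.5844 -0.0332  0.1494] yaw 14.48 zaxis [ 1.8e-03 -8.0e-04 -1.0e+00] gap 0.645 F [0.1 0.2 0.9]
tool offset [ 0.0006 -0.0021  0.0024]
```

View pics/d_w.png

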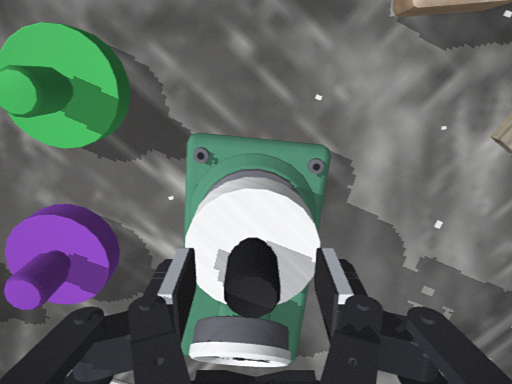

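The knob, at column about 252, is centred between the pads (columns 190 and 320). I'll close on it.

```bash
python3 -m creep '{"offset":[[0,-0.001,0.002],[0,-0.001,0.002],[0,-0.001,0.002],[0,-0.001,0.002],[0,-0.001,0.002],[0,-0.001,0.002],[0,-0.001,0.002]],"turn":[0,0,0,0,0,0,0],"gripper":[0.04,0.015,0.005,0.005,0.005,0.005,0.005]}'
```

```text
clock: 4.95
position: [0.5854, -0.0322, 0.149]
eef_rot: [0.001, 0.992, 0.126, 0.002]
wrist_force: [-0.6, -0.2, 6.6]
finger_gap: 0.261
```

```bash
python3 -m creep '{"offset":[[0,0,-0.005],[0,0,-0.01],[0,0,-0.018],[0,0,-0.028],[0,0,-0.045],[0,0,-0.065],[0,0,-0.065]],"turn":[0,0,0,0,0,0,0],"gripper":[0.005,0.005,0.005,0.005,0.005,0.005,0.005]}'
python3 - <<'E'
from h import *
plan([0.54,-0.165,0.2]);s=state();print(np.round(s['joints'],3))
im,d=read_camera("wrist");cv2.imwrite("pics/e_w.png",im)
im,d=read_camera("scene");cv2.imwrite("pics/e_s.png",cv2.resize(im[100:250,160:360],None,fx=3,fy=3))
E
```

```text
clock: 5.65
position: [0.5873, -0.0324, 0.2177]
eef_rot: [0.002, 0.992, 0.126, 0.006]
wrist_force: [1.0, -0.0, -0.5]
finger_gap: 0.265
clk 5.65 pos [ 0.5873 -0.0324  0.2177] yaw 14.5 zaxis [ 0.0115 -0.0023 -0.9999] gap 0.265 F [ 1.  -0.  -0.5]
tool offset [-0.0792  0.1164  0.0174]
[-0.165  0.264 -0.232  1.063 -0.     2.724]
```

View pics/e_w.png

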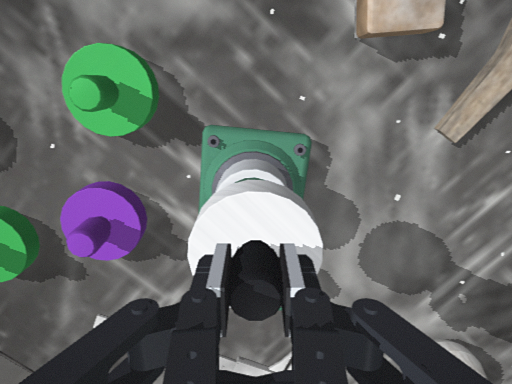

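View pics/e_s.png

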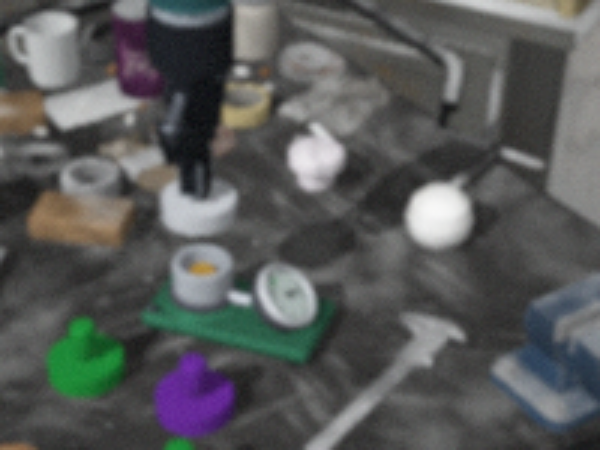

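The cap is off: the scene view shows the ring open, its brass stylus at about (203,268), and the cap hanging in the gripper. I'll carry it to the clear table between the gauge and the plug.

```bash
python3 -m creep '{"offset":[[-0.01,0.015,0],[-0.025,0.04,0],[-0.045,0.065,0],[-0.06,0.09,0],[-0.072,0.108,0],[-0.079,0.117,0],[-0.079,0.117,0],[-0.079,0.117,0]],"turn":[0,0,0,0,0,0,0,0],"gripper":[0.005,0.005,0.005,0.005,0.005,0.005,0.005,0.005]}'
python3 - <<'E'
from h import *
plan([0.54,-0.165,0.102]);s=state();print(np.round(s['joints'],3))
im,d=read_camera("scene");cv2.imwrite("pics/f_s.png",cv2.resize(im[100:250,160:360],None,fx=3,fy=3))
P=deproj("scene",d); 
im,d=read_camera("top");cv2.imwrite("pics/f_t.png",cv2.resize(im[120:250,200:400],None,fx=4,fy=4)[:600])
E
```

```text
clock: 6.55
position: [0.538, -0.1646, 0.2139]
eef_rot: [0.001, 0.992, 0.126, 0.003]
wrist_force: [1.0, 0.3, -0.9]
finger_gap: 0.259
clk 6.55 pos [ 0.538  -0.1646  0.2139] yaw 14.5 zaxis [ 5.5e-03 -4.0e-04 -1.0e+00] gap 0.259 F [ 1.   0.3 -0.9]
tool offset [0.0012 0.0006 0.1119]
[-4.130e-01  2.280e-01 -2.880e-01  1.050e+00  2.000e-03  2.476e+00]
```

View pics/f_s.png

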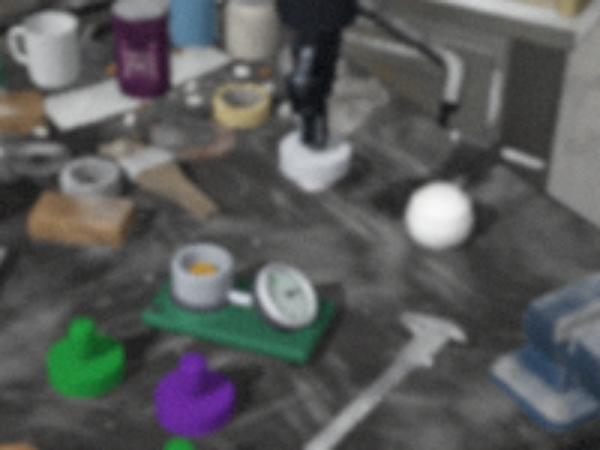

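View pics/f_t.png

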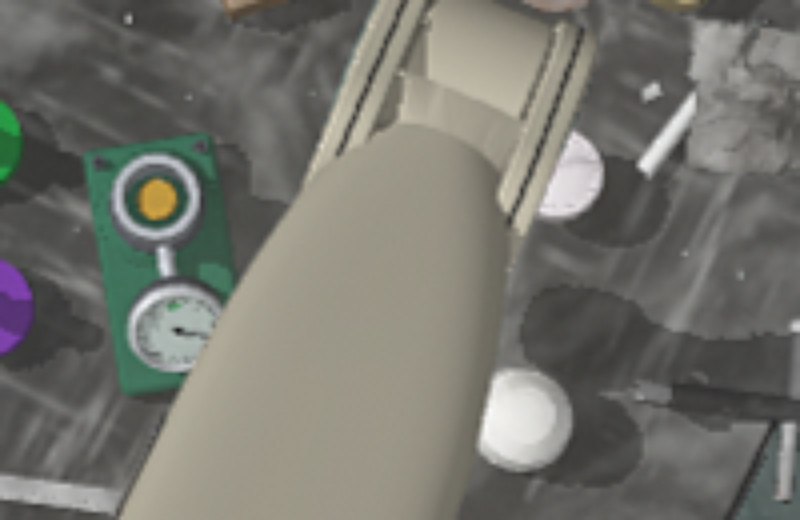

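```bash
python3 -m creep '{"offset":[[0,0,0.015],[0,0,0.04],[0,0,0.065],[0,0,0.085],[0,0,0.097],[0,0,0.104],[0,0,0.107],[0,0,0.107]],"turn":[0,0,0,0,0,0,0,0],"gripper":[0.005,0.005,0.005,0.005,0.005,0.005,0.005,0.005]}'
```

```text
clock: 7.45
position: [0.5395, -0.1643, 0.1075]
eef_rot: [0.001, 0.992, 0.127, 0.003]
wrist_force: [0.1, 0.6, -0.5]
finger_gap: 0.261
```

```bash
python3 -m creep '{"offset":[[0,0,0.002],[0,0,0.004],[0,0,0.006],[0,0,0.007],[0,0,0.007]],"turn":[0,0,0,0,0],"gripper":[0.005,0.005,0.005,0.005,0.005]}'
```

```text
clock: 7.95
position: [0.5398, -0.1645, 0.101]
eef_rot: [0.001, 0.992, 0.127, 0.003]
wrist_force: [0.0, 0.2, 2.8]
finger_gap: 0.26
```

```bash
python3 -m creep '{"offset":[[0,0,0.0],[0,0,0.0],[0,0,0.0],[0,0,0.0],[0,0,-0.01],[0,0,-0.035],[0,0,-0.065],[0,0,-0.1],[0,0,-0.14],[0,0,-0.18]],"turn":[0,0,0,0,0,0,0,0,0,0],"gripper":[0.03,0.04,0.05,0.06,0.06,0.06,0.06,0.0854,0.0854,0.0854]}'
python3 - <<'E'
from h import *
plan([0.6,-0.29,0.28]);s=state()
im,d=read_camera("wrist");cv2.imwrite("pics/g_w.png",im)
E
```

```text
clock: 8.95
position: [0.5381, -0.164, 0.2831]
eef_rot: [0.001, 0.992, 0.127, 0.004]
wrist_force: [0.7, -0.1, 0.1]
finger_gap: 0.999
clk 8.95 pos [ 0.5381 -0.164   0.2831] yaw 14.58 zaxis [ 0.0073 -0.0013 -1.    ] gap 0.999 F [ 0.7 -0.1  0.1]
tool offset [0.0282 0.1375 0.0038]
```

View pics/g_w.png

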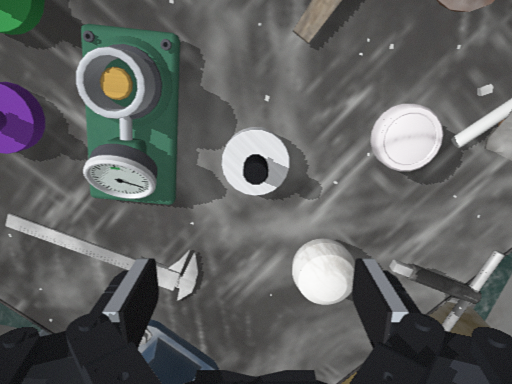

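The cap stands upright at (255,160) with the ring open at (118,82). The plug is at (407,138), with a loose chalk rod close to its right at (457,143). I'll turn the jaws by about 75° so the fingers miss the rod.

```bash
python3 -m creep '{"offset":[[0.003,0.015,0],[0.008,0.04,0],[0.014,0.07,0],[0.02,0.1,0],[0.025,0.125,0],[0.028,0.137,0],[0.028,0.137,0],[0.028,0.137,0],[0.028,0.137,0],[0.028,0.137,0]],"turn":[-0.12,-0.26,-0.4,-0.54,-0.68,-0.82,-0.96,-1.1,-1.24,-1.3],"gripper":[0.0854,0.0854,0.0854,0.0854,0.0854,0.0854,0.0854,0.0854,0.0854,0.0854]}'
python3 - <<'E'
from h import *
plan([0.6,-0.29,0.1]);s=state();print(np.round(s['joints'],3))
im,d=read_camera("wrist");cv2.imwrite("pics/h_w.png",im)
for t in("plug_center","end_plug"): print(t,[(np.round(r['point'],1).tolist(),round(r['score'],2)) for r in place_of("wrist",t)])
P=deproj("wrist",d,s)
r=cut_out("wrist","end_plug")[0];m=r['region'];q=P[m];print(r['score'],np.percentile(q,[1,10,50,90,99],axis=0).round(4).tolist())
cp=m&(P[...,2]>0.034);v=np.argwhere(cp)[:,::-1].astype(np.float32)
e=cv2.fitEllipse(cv2.convexHull(v));print(e,onz("wrist",e[0],0.041,s))
(c,rr)=cv2.minEnclosingCircle(P[cp][:,:2].astype(np.float32));print(c,rr)
E
```

```text
clock: 10.0
position: [0.6029, -0.291, 0.2935]
eef_rot: [0.009, 0.711, 0.703, 0.004]
wrist_force: [-0.1, 0.5, -1.0]
finger_gap: 0.995
clk 10.0 pos [ 0.6029 -0.291   0.2935] yaw 89.28 zaxis [ 0.019  -0.0065 -0.9998] gap 0.995 F [-0.1  0.5 -1. ]
tool offset [ 0.0022 -0.0067  0.1934]
[-0.548  0.349  0.05   1.252  0.004  1.036]
plug_center [([250.3, 156.8], 0.96)]
end_plug [([249.3, 154.7], 0.98)]
0.61 [[0.5718, -0.3215, 0.0287], [0.5797, -0.313, 0.0429], [0.6006, -0.2905, 0.0453], [0.6212, -0.2694, 0.0469], [0.629, -0.2633, 0.0479]]
((247.45223999023438, 163.90866088867188), (62.70991516113281, 63.29230880737305), 104.52880859375) [ 0.6004731 -0.2924027  0.041    ]
(0.600895881652832, -0.2654477655887604) 0.05929335206747055
```

View pics/h_w.png

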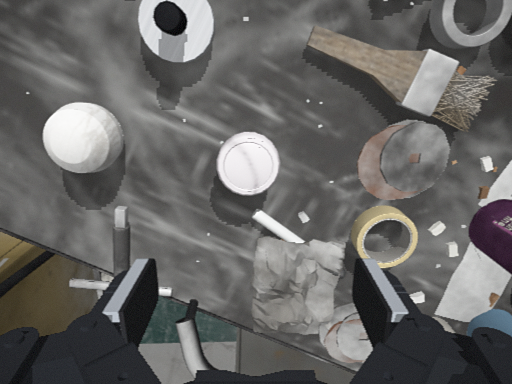

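The plug's flange is centred at (247,164), about (0.6005, -0.292). The chalk rod at (258,214) is clear of the jaw line. I'll settle and descend part way.

```bash
python3 -m creep '{"offset":[[0.000,-0.003,0.01],[0.000,-0.003,0.035],[0.000,-0.003,0.07],[0.000,-0.003,0.1],[0.000,-0.003,0.125],[0.000,-0.003,0.14],[0.000,-0.003,0.14],[0,-0.003,0.14]],"turn":[0,0,0,0,0,0,0,0],"gripper":[0.0854,0.0854,0.0854,0.0854,0.0854,0.0854,0.0854,0.0854]}'
python3 - <<'E'
from h import *
plan([0.6005,-0.292,0.083]);s=state();print(np.round(s['joints'],3))
im,d=read_camera("wrist");cv2.imwrite("pics/i_w.png",im)
P=deproj("wrist",d,s)
r=cut_out("wrist","end_plug")[0];m=r['region'];q=P[m];print(r['score'],np.percentile(q,[1,10,50,90,99],axis=0).round(4).tolist())
E
```

```text
clock: 11.0
position: [0.6029, -0.292, 0.1538]
eef_rot: [0.009, 0.713, 0.701, 0.005]
wrist_force: [0.4, 0.6, 0.3]
finger_gap: 1.001
clk 11.0 pos [ 0.6029 -0.292   0.1538] yaw 88.98 zaxis [ 0.0194 -0.0068 -0.9998] gap 1.001 F [0.4 0.6 0.3]
tool offset [ 0.0004 -0.0037  0.0707]
[-0.549  0.449 -0.114  0.988  0.004  1.04 ]
0.7 [[0.5722, -0.3202, 0.0311], [0.5799, -0.3112, 0.0427], [0.6006, -0.2884, 0.0453], [0.6212, -0.2679, 0.0468], [0.6289, -0.263, 0.0477]]
```

View pics/i_w.png

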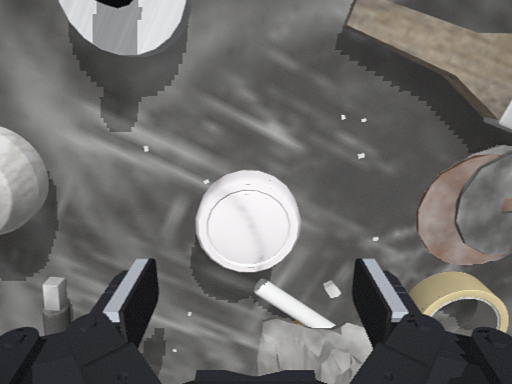

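```bash
cat > t.py <<'E'
from h import *
s=state();j=s['joints'];plan([0.6005,-0.292,0.083],s);print('pitch err',round(j[1]-j[2]+j[3]-np.pi/2,4),'j5',round(j[4],4), np.round(s['joint_velocities'],3))
E
python3 -m creep '{"offset":[[0,0,0],[0,0,0]],"turn":[0,0],"gripper":[0.0854,0.0854]}' >/dev/null; python3 t.py
python3 -m creep '{"offset":[[0,0,-0.03],[0,0,-0.06]],"turn":[0,0],"gripper":[0.0854,0.0854]}'>/dev/null; python3 t.py
python3 -m creep '{"offset":[[0,0,0],[0,0,0]],"turn":[0,0],"gripper":[0.0854,0.0854]}'>/dev/null; python3 t.py
python3 -m creep '{"offset":[[0,0,0.03],[0,0,0.06]],"turn":[0,0],"gripper":[0.0854,0.0854]}'>/dev/null; python3 t.py
python3 -m creep '{"offset":[[0,0,0],[0,0,0]],"turn":[0,0],"gripper":[0.0854,0.0854]}'>/dev/null; python3 t.py
```

```text
clk 11.3 pos [ 0.6048 -0.2931  0.1571] yaw 88.98 zaxis [ 0.0248 -0.01   -0.9996] gap 0.998 F [ 0.5  0.1 -0.6]
tool offset [ 0.0017 -0.0062  0.074 ]
pitch err -0.0264 j5 0.0044 [ 0.     0.004 -0.009 -0.001  0.001 -0.001]
clk 11.5 pos [ 0.6028 -0.2922  0.2173] yaw 88.98 zaxis [ 0.0235 -0.0092 -0.9997] gap 0.996 F [-0.2 -0.   0.7]
tool offset [ 0.0013 -0.0055  0.1342]
pitch err -0.0248 j5 0.0044 [-0.003 -0.262  0.334  0.552 -0.001 -0.004]
clk 11.7 pos [ 0.6035 -0.2926  0.2191] yaw 88.97 zaxis [ 0.0263 -0.011  -0.9996] gap 1.001 F [ 0.4 -0.2 -0.1]
tool offset [ 0.002  -0.0066  0.136 ]
pitch err -0.0282 j5 0.0044 [ 0.     0.029 -0.044 -0.001  0.    -0.002]
clk 11.9 pos [ 0.6055 -0.2935  0.159 ] yaw 88.98 zaxis [ 0.0281 -0.012  -0.9995] gap 1.003 F [-0.   0.3  0.2]
tool offset [ 0.0023 -0.0072  0.0758]
pitch err -0.0303 j5 0.0044 [ 0.001  0.299 -0.307 -0.551  0.001  0.003]
clk 12.1 pos [ 0.6043 -0.2928  0.1573] yaw 88.98 zaxis [ 0.0246 -0.0099 -0.9996] gap 0.999 F [-0.  -0.1  1.4]
tool offset [ 0.0014 -0.0057  0.0742]
pitch err -0.0262 j5 0.0044 [-0.    -0.028  0.048 -0.003 -0.001 -0.   ]
```

```bash

python3 -m creep '{"offset":[[0,0,0]],"turn":[0],"gripper":[0.0854]}' >/dev/null; python3 t.py
python3 -m creep '{"offset":[[0,0,0]],"turn":[0],"gripper":[0.0854]}' >/dev/null; python3 t.py
python3 -m creep '{"offset":[[0,0,0.01]],"turn":[0],"gripper":[0.0854]}' >/dev/null; python3 t.py
python3 -m creep '{"offset":[[0,0,0.01]],"turn":[0],"gripper":[0.0854]}' >/dev/null; python3 t.py
python3 -m creep '{"offset":[[0,0,0.01]],"turn":[0],"gripper":[0.0854]}' >/dev/null; python3 t.py
```

```text
clk 12.2 pos [ 0.6051 -0.2933  0.1585] yaw 88.98 zaxis [ 0.0264 -0.0109 -0.9996] gap 1.004 F [ 0.2 -0.   0. ]
tool offset [ 0.002  -0.0066  0.0754]
pitch err -0.0282 j5 0.0044 [ 0.001  0.005 -0.006  0.009 -0.     0.001]
clk 12.3 pos [ 0.6056 -0.2936  0.1598] yaw 88.98 zaxis [ 0.0278 -0.0119 -0.9995] gap 0.998 F [-0.7  0.1  0.4]
tool offset [ 0.0024 -0.0073  0.0766]
pitch err -0.0299 j5 0.0044 [ 0.    -0.013  0.019  0.001 -0.001 -0.001]
clk 12.4 pos [ 0.6078 -0.2948  0.1526] yaw 88.97 zaxis [ 0.0329 -0.0149 -0.9993] gap 1.001 F [ 0.4 -0.3 -0.3]
tool offset [ 0.0037 -0.0096  0.0693]
pitch err -0.0359 j5 0.0044 [ 0.001  0.102 -0.092 -0.194  0.001  0.   ]
clk 12.5 pos [ 0.6087 -0.2953  0.1431] yaw 88.97 zaxis [ 0.0347 -0.016  -0.9993] gap 1.003 F [ 0.3  0.3 -0.4]
tool offset [ 0.0041 -0.0103  0.0598]
pitch err -0.038 j5 0.0044 [ 0.001  0.092 -0.065 -0.189  0.002  0.001]
clk 12.6 pos [ 0.6094 -0.2957  0.133 ] yaw 88.97 zaxis [ 0.0359 -0.0168 -0.9992] gap 0.998 F [-0.1  0.4 -0.6]
tool offset [ 0.0044 -0.0108  0.0496]
pitch err -0.0394 j5 0.0044 [ 0.001  0.109 -0.083 -0.192  0.    -0.001]
```

```bash

python3 -m creep '{"offset":[[0,0,-0.04]],"turn":[0],"gripper":[0.0854]}' >/dev/null; python3 t.py|grep pitch
python3 -m creep '{"offset":[[0,0,-0.04]],"turn":[0],"gripper":[0.0854]}' >/dev/null; python3 t.py|grep pitch
python3 -m creep '{"offset":[[0,0,-0.04]],"turn":[0],"gripper":[0.0854]}' >/dev/null; python3 t.py|grep pitch
python3 -m creep '{"offset":[[0,0,-0.04]],"turn":[0],"gripper":[0.0854]}' >/dev/null; python3 t.py|grep pitch
python3 -m creep '{"offset":[[0,0,0],[0,0,0],[0,0,0],[0,0,0]],"turn":[0,0,0,0],"gripper":[0.0854,0.0854,0.0854,0.0854]}' >/dev/null; python3 t.py
```

```text
pitch err -0.0229 j5 0.0044 [-0.002 -0.448  0.398  0.761  0.001 -0.003]
pitch err -0.0191 j5 0.0043 [-0.004 -0.298  0.329  0.748 -0.001 -0.003]
pitch err -0.0144 j5 0.0044 [-0.002 -0.294  0.463  0.755  0.001 -0.002]
pitch err -0.0121 j5 0.0044 [-0.002 -0.236  0.509  0.777 -0.001 -0.003]
clk 13.4 pos [ 0.5975 -0.2894  0.2789] yaw 88.97 zaxis [ 9.2e-03 -5.0e-04 -1.0e+00] gap 0.997 F [-0.1  0.6  0.1]
tool offset [-0.0025  0.0012  0.1959]
pitch err -0.0081 j5 0.0044 [-0.     0.001  0.006  0.003 -0.001  0.   ]
```

```bash

python3 -m creep '{"offset":[[0,0,0.03],[0,0,0.07],[0,0,0.1],[0,0,0.1],[0,0,0.1]],"turn":[0,0,0,0,0],"gripper":[0.0854,0.0854,0.0854,0.0854,0.0854]}' >/dev/null; python3 t.py
python3 -m creep '{"offset":[[0,0,-0.04]],"turn":[0],"gripper":[0.0854]}' >/dev/null; python3 t.py|grep pitch
python3 -m creep '{"offset":[[0,0,-0.04]],"turn":[0],"gripper":[0.0854]}' >/dev/null; python3 t.py|grep pitch
python3 -m creep '{"offset":[[0,0,0],[0,0,0],[0,0,0],[0,0,0]],"turn":[0,0,0,0],"gripper":[0.0854,0.0854,0.0854,0.0854]}' >/dev/null; python3 t.py
```

```text
clk 13.9 pos [ 0.5976 -0.2889  0.1776] yaw 88.98 zaxis [ 0.0064  0.0013 -1.    ] gap 1.001 F [ 0.3 -0.   0.9]
tool offset [-0.0031  0.0023  0.0946]
pitch err -0.0048 j5 0.0044 [ 0.001 -0.034  0.056 -0.002 -0.001 -0.   ]
pitch err 0.0051 j5 0.0044 [-0.002 -0.363  0.505  0.804  0.001 -0.002]
pitch err 0.0044 j5 0.0044 [-0.005 -0.255  0.485  0.783 -0.001 -0.003]
clk 14.5 pos [ 0.5947 -0.2876  0.2547] yaw 88.97 zaxis [-0.0029  0.0069 -1.    ] gap 0.998 F [ 0.6 -0.1 -0.1]
tool offset [-0.0055  0.0064  0.1716]
pitch err 0.0061 j5 0.0044 [ 0.001  0.009 -0.008  0.    -0.    -0.001]
```

Repeated calls were tipping the tool, but a few quick upward steps fixed that and it's now within 0.4°. Next is a single descent to grasp the plug.

```bash

python3 -m creep '{"offset":[[-0.0055,0.0064,0.02],[-0.0055,0.0064,0.055],[-0.0055,0.0064,0.09],[-0.0055,0.0064,0.12],[-0.0055,0.0064,0.145],[-0.0055,0.0064,0.16],[-0.0055,0.0064,0.169],[-0.0055,0.0064,0.172],[-0.0055,0.0064,0.172],[-0.0055,0.0064,0.172]],"turn":[0,0,0,0,0,0,0,0,0,0],"gripper":[0.0854,0.0854,0.0854,0.0854,0.0854,0.0854,0.0854,0.0854,0.0854,0.0854]}' >/dev/null; python3 t.py
python3 - <<'E'
from h import *
im,d=read_camera("wrist");cv2.imwrite("pics/k_w.png",im)
im,d=read_camera("scene");cv2.imwrite("pics/k_s.png",cv2.resize(im[100:200,200:350],None,fx=5,fy=5))
E
```

```text
clk 15.5 pos [ 0.6014 -0.2926  0.0841] yaw 88.97 zaxis [-8.0e-04  5.6e-03 -1.0e+00] gap 0.999 F [-0.4  0.   0.3]
tool offset [ 0.0006 -0.0009  0.0011]
pitch err 0.0036 j5 0.0044 [ 0.001 -0.006  0.002 -0.002  0.     0.002]
```

View pics/k_w.png

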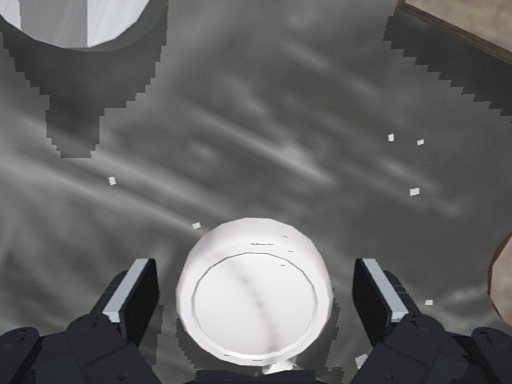

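View pics/k_s.png

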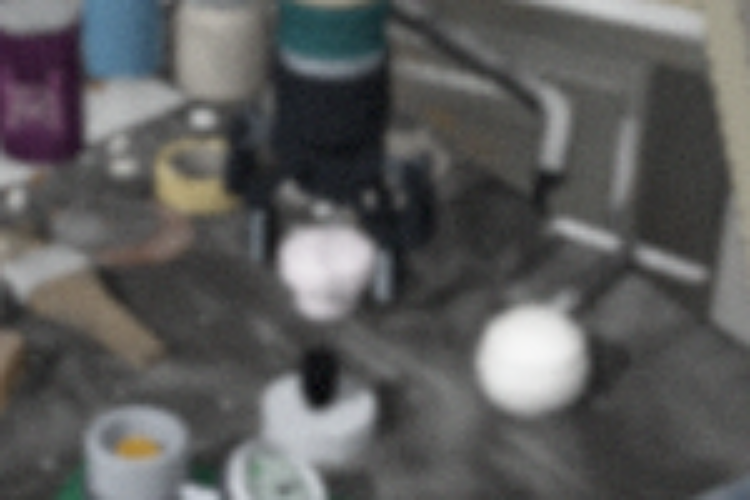

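The plug (columns 177–331) is centred between the fingers, so I'll close.

```bash

python3 -m creep '{"offset":[[0,0,0],[0,0,0.001],[0,0,0.001],[0,0,0.001],[0,0,0.001],[0,0,0.001]],"turn":[0,0,0,0,0,0],"gripper":[0.065,0.05,0.04,0.04,0.04,0.04]}'; python3 t.py
```

```text
clock: 16.2
position: [0.6021, -0.2931, 0.0849]
eef_rot: [-0.001, 0.713, 0.701, 0.002]
wrist_force: [-2.1, -0.8, 6.6]
finger_gap: 0.702
clk 16.2 pos [ 0.6021 -0.2931  0.0849] yaw 88.97 zaxis [ 0.0012  0.0041 -1.    ] gap 0.702 F [-2.1 -0.8  6.6]
tool offset [ 0.0011 -0.0017  0.0019]
pitch err 0.0011 j5 0.0041 [-0.001 -0.     0.    -0.001 -0.001  0.   ]
```

```bash

python3 -m creep '{"offset":[[0,0,-0.005],[0,0,-0.015],[0,0,-0.035],[0,0,-0.06],[0,0,-0.085],[0,0,-0.1],[0,0,-0.105],[0,0,-0.105],[0,0,-0.105]],"turn":[0,0,0,0,0,0,0,0,0],"gripper":[0.04,0.04,0.04,0.04,0.04,0.04,0.04,0.04,0.04]}'; python3 t.py
python3 - <<'E'
from h import *
s=state()
im,d=read_camera("wrist");cv2.imwrite("pics/l_w.png",im)
im,d=read_camera("scene");cv2.imwrite("pics/l_s.png",cv2.resize(im[100:220,180:340],None,fx=5,fy=5,interpolation=cv2.INTER_CUBIC))
im,d=read_camera("top");cv2.imwrite("pics/l_t.png",cv2.resize(im[120:220,180:300],None,fx=6,fy=6,interpolation=cv2.INTER_CUBIC))
np.save("topd.npy",d);cv2.imwrite("topi.png",im)
for t in("anvil_rim","anvil"):
  for n in ("top","scene"): print(t,n,[(np.round(r['point'],1).tolist(),round(r['score'],2)) for r in place_of(n,t)][:2])
plan([0.584,-0.031,0.19])
E
```

```text
clock: 17.1
position: [0.6013, -0.2931, 0.1886]
eef_rot: [-0.002, 0.713, 0.701, 0.002]
wrist_force: [-0.3, 0.9, -1.7]
finger_gap: 0.704
clk 17.1 pos [ 0.6013 -0.2931  0.1886] yaw 88.97 zaxis [-7.0e-04  5.3e-03 -1.0e+00] gap 0.704 F [-0.3  0.9 -1.7]
tool offset [ 0.0005 -0.0007  0.1056]
pitch err 0.0034 j5 0.0041 [ 0.001  0.01  -0.01   0.     0.002  0.001]
anvil_rim top [([239.5, 166.5], 0.81)]
anvil_rim scene [([226.8, 184.2], 0.8)]
anvil top [([238.9, 169.6], 0.67)]
anvil scene [([229.3, 198.4], 0.93), ([303.0, 178.0], 0.74)]
clk 17.45 pos [ 0.6018 -0.2934  0.1892] yaw 88.97 zaxis [ 2.0e-04  4.7e-03 -1.0e+00] gap 0.703 F [-0.8 -0.  -1. ]
tool offset [ 0.262  -0.0225  0.0004]
```

View pics/l_w.png

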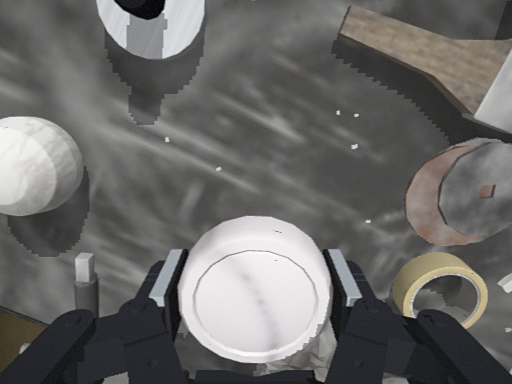

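View pics/l_s.png

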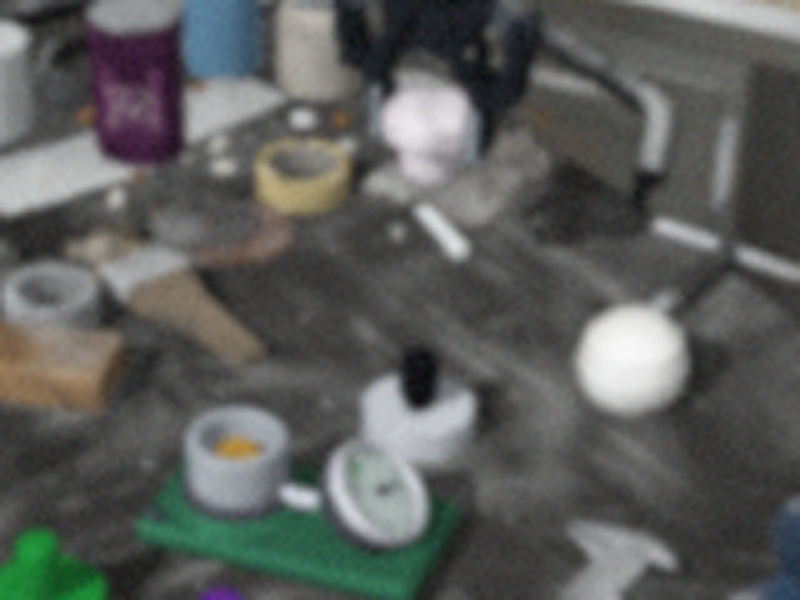

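View pics/l_t.png

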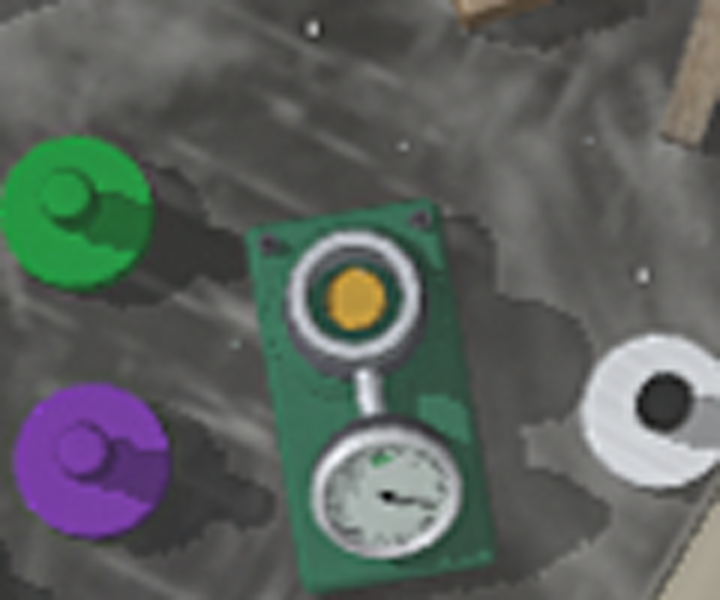

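```bash

python3 -m creep '{"offset":[[0.015,-0.006,-0.005],[0.045,-0.018,-0.01],[0.08,-0.033,-0.02],[0.115,-0.048,-0.02],[0.15,-0.062,-0.02],[0.185,-0.077,-0.02],[0.215,-0.089,-0.02],[0.235,-0.097,-0.02],[0.241,-0.1,-0.02],[0.241,-0.1,-0.02]],"turn":[0.1,0.23,0.36,0.49,0.62,0.75,0.88,1.01,1.14,1.27],"gripper":[0.04,0.04,0.04,0.04,0.04,0.04,0.04,0.04,0.04,0.04]}'; python3 t.py
python3 -m creep '{"offset":[[0,0,0],[0,0,0],[0,0,0]],"turn":[0.03,0.03,0.03],"gripper":[0.04,0.04,0.04]}'>/dev/null; python3 t.py
python3 - <<'E'
from h import *
s=state()
im,d=read_camera("wrist");cv2.imwrite("pics/m_w.png",im)
np.savez("m.npz",im=im,d=d,p=s['position'],q=s['eef_rot'])
print(tri(ray("top",(238.75,169.1)),ray("scene",(227.2,188.2))),onz("top",(238.75,169.1),.064),onz("scene",(227.2,188.2),.064))
E
```

```text
clock: 18.45
position: [0.5052, -0.0494, 0.2103]
eef_rot: [-0.002, 0.99, 0.139, 0.0]
wrist_force: [0.3, 0.2, -2.4]
finger_gap: 0.705
clk 18.45 pos [ 0.5052 -0.0494  0.2103] yaw 16.01 zaxis [-2.e-04  5.e-03 -1.e+00] gap 0.705 F [ 0.3  0.2 -2.4]
tool offset [0.0245 0.2601 0.1261]
pitch err 0.0014 j5 0.0048 [-0.018  0.009  0.019 -0.011 -0.01   1.28 ]
clk 18.75 pos [ 0.5053 -0.0494  0.2104] yaw 14.34 zaxis [ 0.      0.0049 -1.    ] gap 0.705 F [-0.4  0.2 -1.4]
tool offset [0.032  0.2592 0.1262]
pitch err 0.0011 j5 0.0048 [-0.002  0.002  0.002  0.001 -0.001  0.001]
(array([ 0.58285516, -0.03026373,  0.06085728]), np.float64(0.0004245787526913569)) [ 0.58209177 -0.03043561  0.064     ] [ 0.58067728 -0.02662259  0.064     ]
```

View pics/m_w.png

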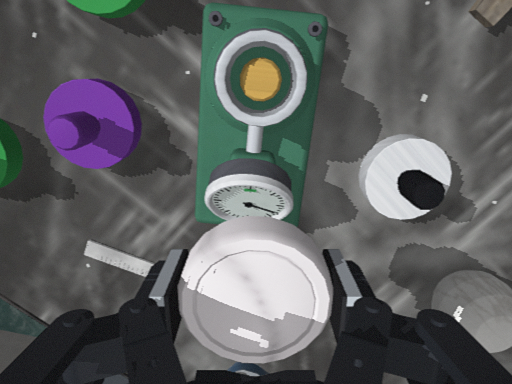

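```bash
python3 - <<'E'
from h import *
z=np.load("m.npz");s={'position':z['p'],'eef_rot':z['q']};im,d=z['im'],z['d']
P=deproj("wrist",d,s);M=rot(s['eef_rot']);T=(P-s['position'])@M
from scipy.optimize import least_squares
def circ(xy,r=None):
    if r: f=lambda p:np.hypot(xy[:,0]-p[0],xy[:,1]-p[1])-r; x0=xy.mean(0)
    else: f=lambda p:np.hypot(xy[:,0]-p[0],xy[:,1]-p[1])-p[2]; x0=[*xy.mean(0),.03]
    o=least_squares(f,x0,loss='soft_l1',f_scale=.001);return o.x,np.sqrt(np.mean(o.fun**2))
# ring rim points
m=(abs(P[...,2]-.064)<.006)&(np.hypot(P[...,0]-.583,P[...,1]+.03)<.036)&(d>0)&(cv2.cvtColor(im,cv2.COLOR_BGR2HSV)[...,1]<50)
v=np.argwhere(m)[:,::-1].astype(np.float32);print('rim n',len(v),np.median(P[m][:,2]))
mm=m.astype(np.uint8)*255
cs=sorted(cv2.findContours(mm,cv2.RETR_CCOMP,cv2.CHAIN_APPROX_NONE)[0],key=len)[-2:]
for c in cs:
    e=cv2.fitEllipse(c);print('ell',np.round(e[0],2),np.round(e[1],1),onz("wrist",e[0],.064,s).round(4))
    w=np.array([onz("wrist",q[0],.064,s)[:2] for q in c]);print(circ(w))
# plug in tool frame
m2=(T[...,2]>.03)&(T[...,2]<.062)&(np.hypot(T[...,0],T[...,1])<.04)&(im.min(2)>90)&(d>0)
print('n',m2.sum());t=T[m2]
for a in np.arange(.034,.06,.002):
    k=t[(t[:,2]>a)&(t[:,2]<=a+.002)]
    if len(k)>5: print(round(a,3),len(k),np.percentile(k[:,:2],[1,50,99],axis=0).round(4).tolist())
mm=np.uint8(m2)*255;mm=cv2.morphologyEx(mm,cv2.MORPH_CLOSE,np.ones((9,9)))
cs=max(cv2.findContours(mm,cv2.RETR_EXTERNAL,cv2.CHAIN_APPROX_NONE)[0],key=len);np.save("pc.npy",cs)
dbg=im.copy();cv2.drawContours(dbg,[cs],-1,(0,0,255),1);dbg[m]=(255,0,0);cv2.imwrite("pics/m_dbg.png",dbg)
# side points of flange at front: r=31 cylinder
k=t[(t[:,2]>.046)&(t[:,2]<.056)&(t[:,0]>.005)];print('side',len(k));print(circ(k[:,:2],.031))
E
```

```text
rim n 3006 0.06434085223097456
ell [259.87  78.47] [69.9 73.2] [ 0.584  -0.0314  0.064 ]
(array([ 0.58329017, -0.03153081,  0.02099374]), np.float64(0.00018176069762226757))
ell [259.9   77.65] [90.7 95.5] [ 0.5844 -0.0313  0.064 ]
(array([ 0.58328357, -0.03154412,  0.02729   ]), np.float64(0.0002058861830517013))
n 18935
0.034 86 [[0.0098, -0.0371], [0.011, -0.0324], [0.0116, 0.0365]]
0.036 991 [[-0.0148, -0.0362], [0.0005, -0.0005], [0.0143, 0.0354]]
0.038 9343 [[-0.026, -0.0265], [0.001, -0.0004], [0.0251, 0.0255]]
0.04 5177 [[-0.0281, -0.0299], [0.0107, -0.0015], [0.028, 0.0287]]
0.042 1070 [[-0.0181, -0.0358], [0.0226, -0.0], [0.0297, 0.0352]]
0.044 401 [[0.0098, -0.0367], [0.0254, 0.0007], [0.0299, 0.0356]]
0.046 319 [[0.0067, -0.0366], [0.0256, -0.0012], [0.0299, 0.0379]]
0.048 349 [[0.0104, -0.0367], [0.0258, 0.0003], [0.0298, 0.0358]]
0.05 301 [[0.0104, -0.0364], [0.026, -0.0016], [0.0299, 0.0357]]
0.052 275 [[0.0104, -0.0369], [0.0261, -0.0032], [0.0298, 0.0356]]
0.054 255 [[0.0104, -0.0365], [0.0261, -0.0028], [0.0298, 0.0355]]
0.056 97 [[0.0103, -0.0372], [0.0232, -0.0137], [0.0295, 0.0276]]
0.058 31 [[0.008, -0.0374], [0.011, -0.0347], [0.0117, 0.017]]
side 1499
(array([-0.00139953, -0.00087307]), np.float64(0.0023845894065854245))
```

View pics/m_dbg.png

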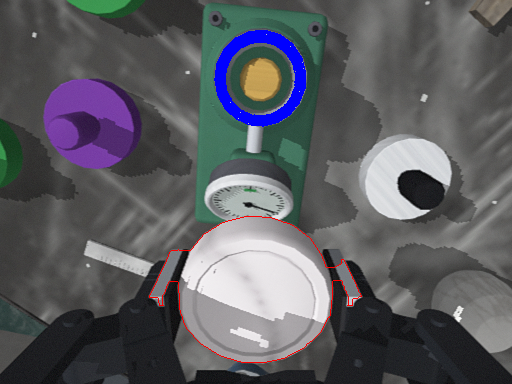

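```bash
python3 - <<'E'
from h import *
plan([.5841,-.0319,.165])
E
```

```text
clk 18.8 pos [ 0.5053 -0.0495  0.2104] yaw 14.32 zaxis [-1.e-04  5.e-03 -1.e+00] gap 0.708 F [-0.2  0.2 -1.9]
tool offset [0.0806 0.0027 0.0454]
```

```bash

python3 -m creep '{"offset":[[0.01,0,0],[0.03,0.001,0.0],[0.055,0.002,0.005],[0.075,0.0027,0.015],[0.0806,0.0027,0.028],[0.0806,0.0027,0.04],[0.0806,0.0027,0.045],[0.0806,0.0027,0.045],[0.0806,0.0027,0.045]],"turn":[0,0,0,0,0,0,0,0,0],"gripper":[0.04,0.04,0.04,0.04,0.04,0.04,0.04,0.04,0.04]}'; 
python3 - <<'E'
from h import *
plan([.5841,-.0319,.14]);j=state()['joints'];print(j[1]-j[2]+j[3]-np.pi/2,j[4])
s=state();im,d=read_camera("wrist");cv2.imwrite("pics/n_w.png",im)
im,d=read_camera("scene");cv2.imwrite("pics/n_s.png",cv2.resize(im[130:230,180:300],None,fx=6,fy=6,interpolation=cv2.INTER_CUBIC))
E
```

```text
clock: 19.7
position: [0.5833, -0.032, 0.1654]
eef_rot: [-0.003, 0.992, 0.125, -0.0]
wrist_force: [-0.9, -0.6, -1.5]
finger_gap: 0.708
clk 19.7 pos [ 0.5833 -0.032   0.1654] yaw 14.3 zaxis [-8.e-04  5.e-03 -1.e+00] gap 0.708 F [-0.9 -0.6 -1.5]
tool offset [0.0008 0.0002 0.0254]
0.0016672790246039515 0.00477907884355644
```

View pics/n_w.png

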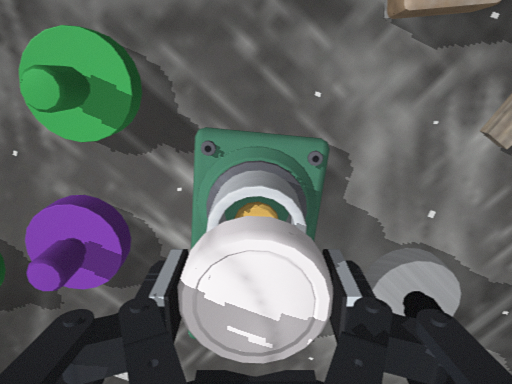

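View pics/n_s.png

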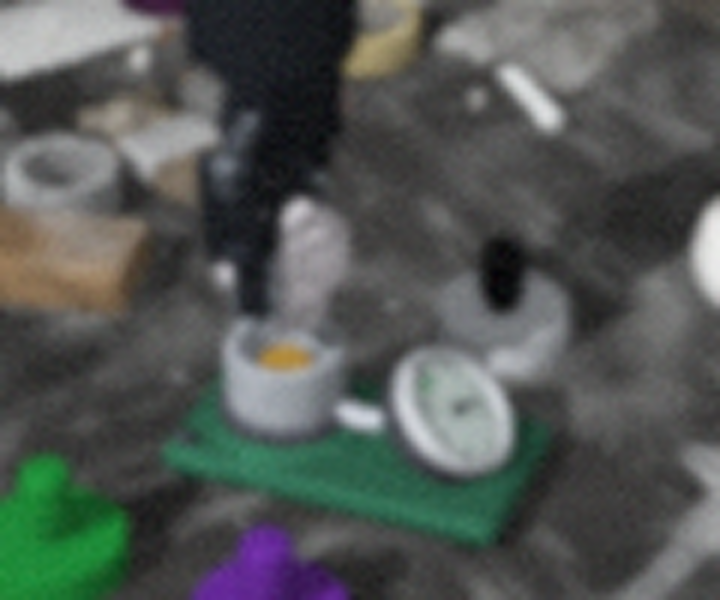

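The plug hangs over the ring: in the wrist view the ring at (257,215) lines up with the plug at (256,290). I'll lower the stem into the ring as far as the stylus.

```bash

python3 -m creep '{"offset":[[0.0008,0.0002,0.004],[0.0008,0.0002,0.009],[0.0008,0.0002,0.014],[0.0008,0.0002,0.018],[0.0008,0.0002,0.022],[0.0008,0.0002,0.024],[0.0008,0.0002,0.024]],"turn":[0,0,0,0,0,0,0],"gripper":[0.04,0.04,0.04,0.04,0.04,0.04,0.04]}'; python3 t.py
```

```text
clock: 20.5
position: [0.5846, -0.0319, 0.1416]
eef_rot: [-0.002, 0.992, 0.125, 0.0]
wrist_force: [-0.1, 0.6, -1.7]
finger_gap: 0.705
clk 20.5 pos [ 0.5846 -0.0319  0.1416] yaw 14.31 zaxis [-1.0e-04  4.9e-03 -1.0e+00] gap 0.705 F [-0.1  0.6 -1.7]
tool offset [-0.0489  0.2562  0.0573]
pitch err 0.0009 j5 0.0049 [ 0.002 -0.006  0.007  0.005 -0.001  0.   ]
```

The stem is about 7 mm in with no side force. I'll press on against the stylus.

```bash

python3 -m creep '{"offset":[[0,0,0.002],[0,0,0.005],[0,0,0.008],[0,0,0.011],[0,0,0.014],[0,0,0.016],[0,0,0.017],[0,0,0.017]],"turn":[0,0,0,0,0,0,0,0],"gripper":[0.04,0.04,0.04,0.04,0.04,0.04,0.04,0.04]}'; python3 t.py
```

```text
clock: 21.3
position: [0.5852, -0.0319, 0.126]
eef_rot: [-0.002, 0.992, 0.125, 0.001]
wrist_force: [-2.5, -0.9, 7.5]
finger_gap: 0.708
clk 21.3 pos [ 0.5852 -0.0319  0.126 ] yaw 14.31 zaxis [ 0.0014  0.0046 -1.    ] gap 0.708 F [-2.5 -0.9  7.5]
tool offset [-0.0495  0.256   0.0418]
pitch err -0.0006 j5 0.0048 [-0.    -0.002  0.001  0.004  0.001 -0.   ]
```

```bash

python3 -m creep '{"offset":[[-0.0005,0,0.001],[-0.001,0,0.002],[-0.001,0,0.0035],[-0.001,0,0.005],[-0.001,0,0.006],[-0.001,0,0.007],[-0.001,0,0.007],[-0.001,0,0.007]],"turn":[0,0,0,0,0,0,0,0],"gripper":[0.04,0.04,0.04,0.04,0.04,0.04,0.04,0.04]}'; python3 t.py
python3 - <<'E'
from h import *
im,d=read_camera("wrist");cv2.imwrite("pics/o_w.png",im)
im,d=read_camera("scene");cv2.imwrite("pics/o_s.png",cv2.resize(im[150:220,190:290],None,fx=8,fy=8,interpolation=cv2.INTER_CUBIC))
im,d=read_camera("top");cv2.imwrite("pics/o_t.png",cv2.resize(im[150:225,200:300],None,fx=8,fy=8,interpolation=cv2.INTER_CUBIC))
E
```

```text
clock: 22.1
position: [0.585, -0.032, 0.121]
eef_rot: [-0.002, 0.992, 0.125, 0.002]
wrist_force: [-3.6, 0.3, 10.1]
finger_gap: 0.706
clk 22.1 pos [ 0.585 -0.032  0.121] yaw 14.32 zaxis [ 0.0035  0.005  -1.    ] gap 0.706 F [-3.6  0.3 10.1]
tool offset [-0.0495  0.2559  0.0368]
pitch err -0.0026 j5 0.0055 [ 0.003  0.    -0.    -0.001 -0.002  0.001]
```

View pics/o_s.png

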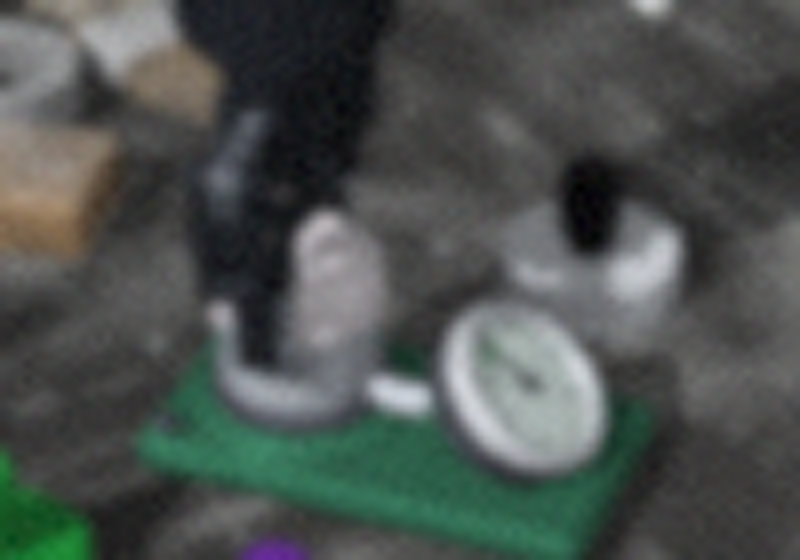

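View pics/o_w.png

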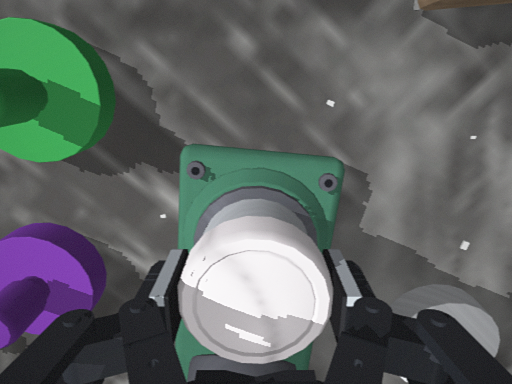

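View pics/o_t.png

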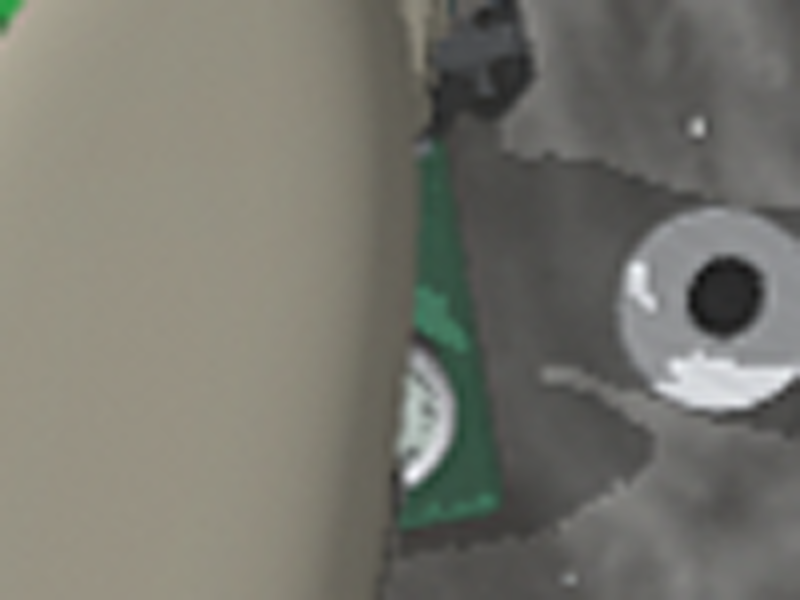

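The dial needle at about (505,355) now points into the green mark. The force matches the spring alone, so I'll press a bit more to seat the flange for certain.

```bash

python3 -m creep '{"offset":[[-0.0005,0,0.001],[-0.001,0,0.002],[-0.001,0,0.003],[-0.001,0,0.004],[-0.001,0,0.004],[-0.001,0,0.004]],"turn":[0,0,0,0,0,0],"gripper":[0.04,0.04,0.04,0.04,0.04,0.04]}'; python3 t.py
```

```text
clock: 22.85
position: [0.5848, -0.032, 0.1209]
eef_rot: [-0.002, 0.992, 0.125, 0.003]
wrist_force: [-8.2, 1.6, 21.3]
finger_gap: 0.703
clk 22.85 pos [ 0.5848 -0.032   0.1209] yaw 14.34 zaxis [ 0.0057  0.0051 -1.    ] gap 0.703 F [-8.2  1.6 21.3]
tool offset [-0.0494  0.2559  0.0366]
pitch err -0.0048 j5 0.0059 [-0.001  0.     0.001 -0.001 -0.    -0.001]
```

```bash

python3 -m creep '{"offset":[[-0.0005,0,0.001],[-0.001,0,0.002],[-0.0015,0,0.003],[-0.002,0,0.004],[-0.002,0,0.004],[-0.002,0,0.004],[-0.002,0,0.004]],"turn":[0,0,0,0,0,0,0],"gripper":[0.04,0.04,0.04,0.04,0.04,0.04,0.04]}'; python3 t.py
python3 - <<'E'
from h import *
im,d=read_camera("wrist");cv2.imwrite("pics/p_w.png",im)
s0=state();P=deproj("wrist",d,s0)
T=P
m=(P[...,2]>.095)&(P[...,2]<.12)&(np.hypot(P[...,0]-.584,P[...,1]+.032)<.026)&(im.min(2)>90)
q=P[m];q=q[np.hypot(q[:,0]-.584,q[:,1]+.032)<.024]
A=np.c_[q[:,:2]-[.584,-.032],np.ones(len(q))];print('dome plane',len(q),np.linalg.lstsq(A,q[:,2],rcond=None)[0])
im,d=read_camera("scene");cv2.imwrite("pics/p_s.png",cv2.resize(im[150:220,190:290],None,fx=8,fy=8,interpolation=cv2.INTER_CUBIC))
for i in range(4): read_camera("scene")
s=state();print(s['clock'],s['position'],s['wrist_force'],s['moment'])
E
```

```text
clock: 23.55
position: [0.5846, -0.0321, 0.1209]
eef_rot: [-0.002, 0.992, 0.125, 0.005]
wrist_force: [-5.8, 3.0, 19.6]
finger_gap: 0.71
clk 23.55 pos [ 0.5846 -0.0321  0.1209] yaw 14.37 zaxis [ 0.0101  0.0059 -0.9999] gap 0.71 F [-5.8  3.  19.6]
tool offset [-0.0495  0.2559  0.0365]
pitch err -0.0089 j5 0.0075 [ 0.001  0.     0.001  0.    -0.    -0.   ]
dome plane 0 [0. 0. 0.]
23.85 [ 0.58457508 -0.03203517  0.12085747] [-5.93198412  2.95218527 19.73774883] [ 0.52579301  1.1243966  -0.08588247]
```

View pics/p_s.png

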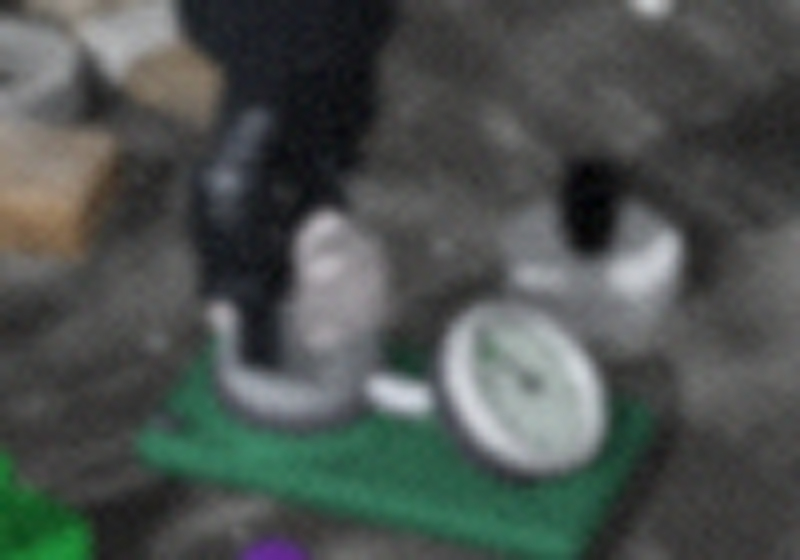

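View pics/p_w.png

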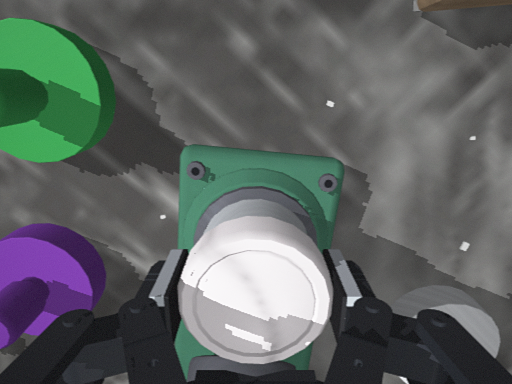

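```bash
python3 - <<'E'
from h import *
def fit(im,d,s):
    P=deproj("wrist",d,s);M=rot(s['eef_rot']);T=(P-s['position'])@M
    m=(T[...,2]>.034)&(T[...,2]<.046)&(np.hypot(T[...,0],T[...,1])<.023)&(d>0)&(im.min(2)>80)
    q=P[m];c=M@np.array([0,0,.04])+s['position']
    x=q[:,0]-c[0];y=q[:,1]-c[1]
    A=np.c_[x,y,np.ones(len(q)),x*x+y*y]
    r=np.linalg.lstsq(A,q[:,2],rcond=None)[0];print('n',len(q),'slopes',r[:2].round(4),'z0',r[2].round(4),'curv',r[3].round(2),'tool z',M[:,2].round(4))
z=np.load("m.npz");fit(z['im'],z['d'],{'position':z['p'],'eef_rot':z['q']})
s=state();im,d=read_camera("wrist");fit(im,d,s)
sc=[read_camera("scene")[0] for _ in range(4)]
a=np.mean(sc,0).astype(np.uint8);cv2.imwrite("pics/q_s.png",cv2.resize(a[185:212,242:270],None,fx=20,fy=20,interpolation=cv2.INTER_CUBIC))
print(state()['clock'],state()['wrist_force'])
E
```

```text
n 9509 slopes [-0.0154  0.006 ] z0 0.1724 curv -3.88 tool z [ 0.      0.0049 -1.    ]
n 9562 slopes [-0.0122  0.0049] z0 0.0829 curv -3.87 tool z [ 0.0101  0.0059 -0.9999]
24.1 [-5.91565845  3.70602943 20.96632574]
```

View pics/q_s.png

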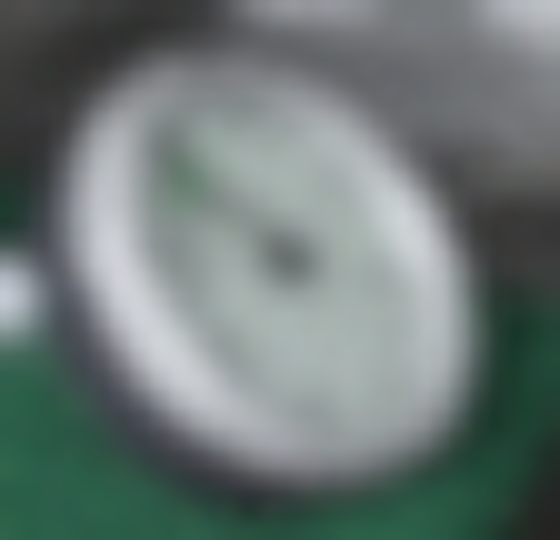

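```bash
python3 - <<'E'
from h import *
def tab(im,d,s):
    P=deproj("wrist",d,s);m=(abs(P[...,2])<.008)&(d>0);q=P[m]
    A=np.c_[q[:,0]-.58,q[:,1]+.03,np.ones(len(q))];r=np.linalg.lstsq(A,q[:,2],rcond=None)[0];print('table',len(q),r.round(4))
    M=rot(s['eef_rot'])
    m=(abs(P[...,2]-.02)<.004)&(d>0)&(im[...,1]>im[...,2]*1.4)&(np.hypot(P[...,0]-.58,P[...,1]+.03)<.12)&(P[...,0]>.6);q=P[m]
z=np.load("m.npz");tab(z['im'],z['d'],{'position':z['p'],'eef_rot':z['q']})
s=state();im,d=read_camera("wrist");tab(im,d,s);print(state()['moment'])
E
```

```text
table 104445 [ 0.0008 -0.0007  0.0007]
table 110132 [-0.0002 -0.0005  0.0007]
[ 0.4734908   1.17554962 -0.04234401]
```

The table plane fits flat. The plug's top centre comes out at z 0.082, on the ring's axis and level. Height held constant while the force doubled from 10 to 20 N, and the needle is in the green. I'm handing in.

```bash
python3 -c "
from workcell import *
s=state();print(s['clock'],s['position'],s['wrist_force'],s['finger_gap']);print(close_job())"
```

```text
24.15 [ 0.58455514 -0.03206281  0.12084208] [-6.08546978  3.36620965 20.34025173] 0.7059159095558172
the job is handed in; nothing more can be done
None
```

I lifted the dust cap off by its knob and stood it upright on clear table at about (0.54, -0.16). I then gripped the white plug by its flange, lowered it stem-first into the ring and pressed it down. I handed the job in at 24.2 s, still holding the plug pressed.

**Last checks that agreed:**
- **Seating:** the plug's height stayed at 0.121 m (TCP) while the push rose from 10 to about 20 N, so the flange is on the rim. The plug's top measured 82 mm above the table after taking off a 0.7 mm table offset, the seated height.
- **Dial:** the needle points into the green mark in the scene view.
- **Cap:** it stood upright in the pictures taken during the pressing.
- **Bystanders:** the arm touched none of them, though I did not measure them again at the end.

**Not perfect:**
- **Tool tilt:** the tool leaned slightly more with each move command. I corrected it once before the grasp, but it finished about 0.7° off vertical.
- **Side force:** about 7 N of side force remained on the wrist.
- **Plug level:** the fit to the plug's domed top can't separate a small tilt from an offset. Its result matches a level plug centred on the ring, but does not prove it.

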